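# Tip the pipe nipples out of the divided dish

## Task

Pick up the two-section dish by its grip, turn it so that the section with the two round pipe nipples faces down when you tip it, and tip just those two into the grey bin from close above it, keeping the six-sided coupling nuts in their own section of the dish. Then stand the dish upright back in the middle of the black mat. Do not touch the pipes or nuts with the fingers, and leave everything else on the counter where it is.

Things in the scene. Friction and masses are not known exactly. Their poses are not given: they have to be found in the camera images.
- dish_grip (a point): Grip of the loose white two-section dish: middle of a flat upright panel 12 mm thick (x), 80 mm long (y), from 50 to 116 mm above the dish's underside; this point is 100 mm above the underside. z up, y along the panel, x across it, pointing to the section with the round pipes. Below it a 10 mm divider runs to the floor. Dish 0.28 kg, about 0.7 kg with contents.
- dish_lip (a point): Middle of the low outer lip of the dish's pipe section, 90 mm out (+x) from the grip and 22 mm above the underside; same axes as dish_grip. The dish is 180 mm (x) by 104 mm (y), alike on both sides: floor 4 mm thick, 49 mm wide each side of the divider, then a long outer wall that flares up to the lip at 27 degrees from the floor; end walls 30 mm high.
- pipe1: round steel pipe nipple, 22 mm in diameter, 80 mm long along its y axis; origin at its centre. Lies in the dish section on the +x side of dish_grip, parallel to the divider, and rolls freely.
- pipe2: second round pipe nipple, same as pipe1, beside it
- hex1: six-sided steel coupling nut, 20 mm across flats, 80 mm long along its y axis; origin at its centre. Lies in the section on the -x side of dish_grip.
- hex2: second six-sided coupling nut, same as hex1, beside it
- bin_floor (a point): Open grey bin, fixed, 180 x 180 mm outside, 170 x 170 mm inside, walls 70 mm high above the counter (rim bead 190 mm across). Point at the middle of its inner floor, 5 mm above the counter; x and y along its walls.
- mat_mid (a point): Black rubber mat 270 x 270 mm, 4 mm thick, fixed, on which the dish stands. Point in the middle of its top; x and y along its edges.
- roll_a: cream roll of tape, 80 mm across, 48 mm high, lying between mat and bin; origin under its centre
- driver: screwdriver, 180 mm long, lying between mat and bin; origin under its middle
- roll_b: brown roll of tape, 90 mm across, 48 mm high; origin under its centre
- roll_c: cream roll of tape, 90 mm across, 48 mm high, under roll_d; origin under its centre
- roll_d: cream roll of tape, 90 mm across, 48 mm high, on top of roll_c; origin under its centre
- tin: tin can, 70 mm across, 90 mm high; origin under its centre
- abrasives: cardboard packet 120 x 100 x 50 mm; origin under its centre
- jar: jar with lid, 60 mm across, 80 mm high; origin under its centre
Things that resemble listed ones, but are neither listed nor needed, are in the scene too. What is shaped like the part that bears dish_grip but pink or red is not meant. Leave any orange look-alike of the hex2 alone.

How it is judged (in metres and radians):
On the way, in this order (a step that is already met when the one before it is completed fails the run):
1. the dish is lifted clear of the mat, still upright and holding all four pieces (z of dish_grip in the frame of mat_mid above 0.13 m and angle between dish_grip's own z axis and vertical below 0.3 rad and distance between each of pipe1, pipe2 and dish_grip below 0.14 m), for 0.1 s.
2. the dish is tipped by more than 20 degrees over the bin (angle between dish_grip's own z axis and vertical above 0.35 rad and horizontal distance between dish_grip and bin_floor below 0.18 m).
3. both pipes lie in the bin (x of pipe1 in the frame of bin_floor between -0.08 and 0.08 m and y of pipe1 in the frame of bin_floor between -0.08 and 0.08 m and z of pipe1 in the frame of bin_floor between 0 and 0.05 m and x of pipe2 in the frame of bin_floor between -0.08 and 0.08 m and y of pipe2 in the frame of bin_floor between -0.08 and 0.08 m and z of pipe2 in the frame of bin_floor between 0 and 0.05 m), for 0.2 s.
At the end, for the whole second after the job is handed in: Both pipe nipples lie inside the bin (centres less than 50 mm above its floor); both coupling nuts lie in their own section of the dish; the dish stands flat on the mat, tilted less than 4.5 degrees, its middle within 60 mm of the mat's middle (all of step 3 and x of hex1 in the frame of dish_grip between -0.088 and -0.006 m and y of hex1 in the frame of dish_grip between -0.05 and 0.05 m and z of hex1 in the frame of dish_grip between -0.097 and -0.06 m and x of hex2 in the frame of dish_grip between -0.088 and -0.006 m and y of hex2 in the frame of dish_grip between -0.05 and 0.05 m and z of hex2 in the frame of dish_grip between -0.097 and -0.06 m and horizontal distance between dish_grip and mat_mid below 0.06 m and z of dish_grip in the frame of mat_mid between 0.094 and 0.106 m and angle between dish_grip's own z axis and vertical below 0.08 rad); the robot touches nothing.
It fails at once if a coupling nut leaves the dish (distance between any of hex1, hex2 and dish_grip above 0.15 m).
It fails at once if the fingers touch a pipe or a nut (contact force between the fingers and pipe1 above 1 N or contact force between the fingers and pipe2 above 1 N or contact force between the fingers and hex1 above 1 N or contact force between the fingers and hex2 above 1 N).
It fails at once if a pipe is flung or dropped from high up (faster than 2.2 m/s, about a 250 mm fall) (linear speed of any of pipe1, pipe2 above 2.2 m/s).
It fails at once if something else on the counter is moved by more than 30 mm (distance of any of roll_a, driver, roll_b, roll_c, roll_d, tin, abrasives, jar from where it was at the start of the episode above 0.03 m).
It also fails if it takes over 61 s, if anything falls off the work surface, if the arm or the gripper's body presses on something with over 40 N, if the wrist force passes 120 N, or if a joint passes its speed limit or range.

## Robot

A 6-joint arm with a two-finger parallel gripper is mounted at the origin on the work surface. World frame = base frame: x ahead of the robot, y to its left, z up, the work surface at z = 0. Lengths are in mm, angles in rad, forces in N, time in s.
With the tool pointing down it reaches from about 275 to 825 mm from the base axis. Payload 4.9 kg.
Tool frame: the origin (TCP) lies at the very end of the fingers, on their centre line; the grasp point (between the pads) lies 19 mm behind it; z points along the fingers, y is the line along which they close (so a half turn about z gives the same grasp; the last joint's range is limited). The gripper opens to 85 mm and grips with 20 to 120 N. Pads are 22 mm wide; open, the fingers measure 114 mm over their backs; the gripper's body (76 mm by 85 mm) begins 54 mm behind the grasp point. The pads swing forward as they close: fully open they stand 13 mm farther back than shut.
Start: joints at [-1.421, 0.326, -0.193, 1.052, 0, 1.437], TCP at [154.015, -528.013, 231.281] pointing down, gripper open.
Joint ranges: [-2.65, 2.65], [-0.97, 1.79], [-1.3, 1.35], [-1.93, 2.1], [-1.47, 1.37], [-3.14, 3.14]. Speed limits (rad/s): [2.57, 2.57, 3.14, 3.14, 3.14, 3.14].

## Interface

Orientations are given as [roll, pitch, yaw] about the fixed x, y, z axes, in that order (R = Rz(yaw) Ry(pitch) Rx(roll)).
In Python, from bench import bot, solve_ik, imaging gives the robot as it stands. Calls block until the motion is done:
- bot.move_ptp(position, orientation): joint-space move of the TCP to a pose.
- bot.movel(position, rot=None, max_speed=150, threshold=None): straight line of the TCP; rot=None keeps the orientation; max_speed is the mean speed in mm/s. With threshold (N) it stops when the force on the tool has changed by that much, and returns True; else False.
- bot.move_j(angles): joint-space move.
- bot.grip(opening, effort=None): opening from 0.0 (shut) to 1.0 (fully open); effort is the grip in N (None keeps the last); returns when the fingers have stopped.
- bot.dwell(seconds).
- solve_ik(position, orientation): joint angles nearest the present ones, or None.
- bot.get_state(): the state.
- imaging.capture(name): name is "side" or "top" or "wrist"; returns the picture (480x640x3 uint8, blue, green, red); there is no depth.
- imaging.camera_model(name): a dict with "K" (3x3 intrinsics, pixels), "position" and "rotation" of the camera in the world. Camera axes: x right, y up, looking along -z (the intrinsics and any distortion apply to the point x, -y, -z); pixel columns grow to the right and rows downward; lengths in mm; the calibration is good to about 2 mm. A picture is of the moment at which its call begins: read the wrist's pose just before it. camera_model takes no time and is no camera call; for the wrist camera it gives the pose at the moment of the call.
A pose or a line that the arm cannot do raises bot.IKError and nothing moves.
- bot.sign_off(): hands the job in; it is judged then, once.
The state is a dict: "t": time; "qpos": joint angles; "joint_velocities": joint speeds; "effort": joint torques, N m; "tcp_pos": TCP position; "orientation": TCP orientation; "contact_force": force on the tool from outside, world axes, zero at the start; "wrist_torque": the same for the moment, N m; "opening": opening from 0.0 (shut) to 1.0 (fully open); "gripper_force": force on a finger pad.
Only numpy, scipy, OpenCV 4.12 (cv2) and the standard library are available. Lean on these libraries where they do the work, as an engineer would, in place of code of your own. Each camera call takes 0.05 s, during which the arm holds its last target. There are 200 camera calls.

## Working session

There is one attempt and no reset: what is moved stays moved. The work goes in short steps, each a Python script; the robot and the scene stay as the last script left them, time stands still between calls to the robot, and variables do not carry over. Pictures are saved under pics/ and viewed, at most 10 in all, crops included, and the job is handed in when it is done.

```bash
ls; mkdir -p pics
python3 - <<'E'
from bench import bot, imaging
import cv2
for n in ["top","side"]:
    cv2.imwrite(f"pics/{n}0.png",imaging.capture(n)); m=imaging.camera_model(n); print(n,m)
s=bot.get_state();print(s['t'],s['tcp_pos'],s['orientation'],s['contact_force'])
E
```

```text
pics
top {'K': array([[453.22147641,   0.        , 318.81058323],
       [  0.        , 453.22147641, 237.61066019],
       [  0.        ,   0.        ,   1.        ]]), 'position': array([ 322.55695714,    3.26680342, 1187.01137307]), 'rotation': array([ 0.15338758,  0.01257637, -1.57922172])}
side {'K': array([[501.20317427,   0.        , 321.4388635 ],
       [  0.        , 501.20317427, 246.66232201],
       [  0.        ,   0.        ,   1.        ]]), 'position': array([ 265.64514453, 1081.70453426,  838.01943608]), 'rotation': array([ 0.98980952,  0.01057591, -2.96077941])}
0.1 [ 153.93435664 -527.46337554  230.58296965] [-3.14002933e+00 -2.18510311e-04  2.83788679e-01] [ 0.1942894  -0.52161246 -0.13252744]
```

View pics/top0.png

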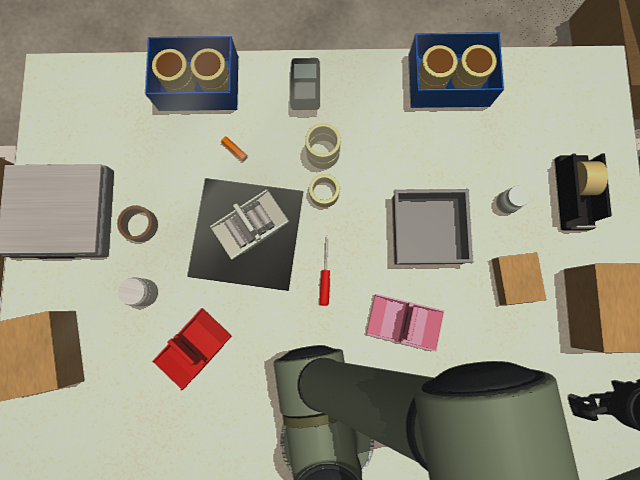

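View pics/side0.png

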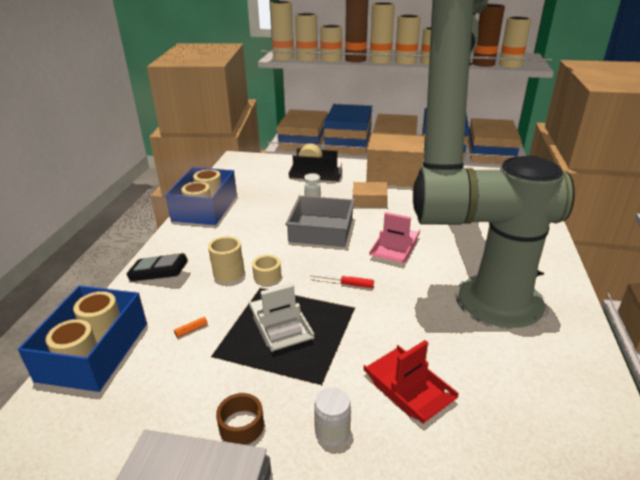

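The top view shows the mat near (245,235), the white dish near (250,224), the bin near (432,227), and the red and pink decoys. The sections can't be told apart at this scale, so I'll measure and zoom in.

```bash
cat > h.py <<'E'
import numpy as np, cv2
from scipy.spatial.transform import Rotation as Ro
from bench import bot, solve_ik, imaging
def ray(m,uv,z):
    uv=np.atleast_2d(np.array(uv,float)); K=m["K"]
    d=np.c_[(uv[:,0]-K[0,2])/K[0,0],-(uv[:,1]-K[1,2])/K[1,1],-np.ones(len(uv))]
    r=m["rotation"]; R=Ro.from_euler('xyz',r).as_matrix() if np.size(r)==3 else np.array(r)
    d=d@R.T; p=np.array(m["position"]); return p+d*((z-p[2])/d[:,2])[:,None]
def proj(m,P):
    P=np.atleast_2d(P); R=Ro.from_euler('xyz',m["rotation"]).as_matrix()
    q=(P-m["position"])@R; K=m["K"]
    return np.c_[K[0,2]+K[0,0]*q[:,0]/-q[:,2],K[1,2]-K[1,1]*q[:,1]/-q[:,2]]
E
python3 - <<'E'
from h import *
np.set_printoptions(precision=1,suppress=True)
im=cv2.imread("pics/top0.png"); m=imaging.camera_model("top")
g=cv2.cvtColor(im,cv2.COLOR_BGR2GRAY)
def blob(mask,c,k=5):
    mask=cv2.morphologyEx(mask.astype(np.uint8),cv2.MORPH_CLOSE,np.ones((k,k)))
    cs,_=cv2.findContours(mask,cv2.RETR_EXTERNAL,cv2.CHAIN_APPROX_NONE)
    return max([x for x in cs if cv2.pointPolygonTest(cv2.convexHull(x),c,False)>=0],key=cv2.contourArea)
roi=np.zeros_like(g);roi[170:300,180:310]=1
c=blob((g<90)&(roi>0),(280,260)); r=cv2.minAreaRect(c.astype(np.float32)); b=cv2.boxPoints(r)
w=ray(m,b,4);print("mat",w[:,:2],w.mean(0),[np.linalg.norm(w[i]-w[i-1]) for i in range(4)])
roi[:]=0;roi[180:272,384:478]=1
hsv=cv2.cvtColor(im,cv2.COLOR_BGR2HSV)
c=blob((g<165)&(roi>0),(430,225)); r=cv2.minAreaRect(c.astype(np.float32)); b=cv2.boxPoints(r);print(b)
w=ray(m,b,70);print("bin rim",w[:,:2],w.mean(0),[np.linalg.norm(w[i]-w[i-1]) for i in range(4)])
roi[:]=0;roi[180:270,205:295]=1
c=blob((g>140)&(roi>0)&(cv2.dilate((g<90).astype(np.uint8),np.ones((3,3)))>=0)&(cv2.fillConvexPoly(np.zeros_like(g),np.int32([[208,183],[298,194],[287,286],[193,273]]),1)>0),(250,224)); r=cv2.minAreaRect(c.astype(np.float32)); b=cv2.boxPoints(r);print(b)
w=ray(m,b,28);print("dish",w[:,:2],w.mean(0),[np.linalg.norm(w[i]-w[i-1]) for i in range(4)])
cv2.imwrite("pics/dz.png",cv2.resize(im[180:270,200:300],None,fx=6,fy=6,interpolation=cv2.INTER_CUBIC))
R=Ro.from_euler
mw=imaging.camera_model("wrist");s=bot.get_state();T=R('xyz',s['orientation']).as_matrix()
print(mw['K'],"cam in tool",T.T@(mw['position']-s['tcp_pos']),T.T@R('xyz',mw['rotation']).as_matrix())
E
```

```text
mat [[406.6 361.4]
 [675.8 332.4]
 [632.5  59.2]
 [366.8  97. ]] [520.4 212.5   4. ] [np.float64(267.4018587361173), np.float64(270.73954776660463), np.float64(276.63505226762464), np.float64(268.37395171132164)]
[[384.7 189.1]
 [472.  187.9]
 [473.1 267.8]
 [385.9 269. ]]
bin rim [[ 617.8 -152.1]
 [ 618.4 -372.1]
 [ 416.4 -362.8]
 [ 415.4 -148.7]] [ 517.  -258.9   70. ] [np.float64(202.44791960483562), np.float64(220.01431922695232), np.float64(202.24577234486424), np.float64(214.10680905802636)]
[[206.5 222.3]
 [263.5 184.3]
 [287.8 220.8]
 [230.8 258.8]]
dish [[545.3 309. ]
 [645.8 161.1]
 [547.1  96.6]
 [449.1 243.4]] [546.8 202.5  28. ] [np.float64(116.48851680077466), np.float64(178.8233864627851), np.float64(117.83973235584631), np.float64(176.46929572590335)]
[[354.7   0.  316.2]
 [  0.  354.7 238.3]
 [  0.    0.    1. ]] cam in tool [  66.6    0.4 -141.5] [[-0.   1.   0.3]
 [ 1.   0.  -0. ]
 [-0.   0.3 -1. ]]
```

View pics/dz.png

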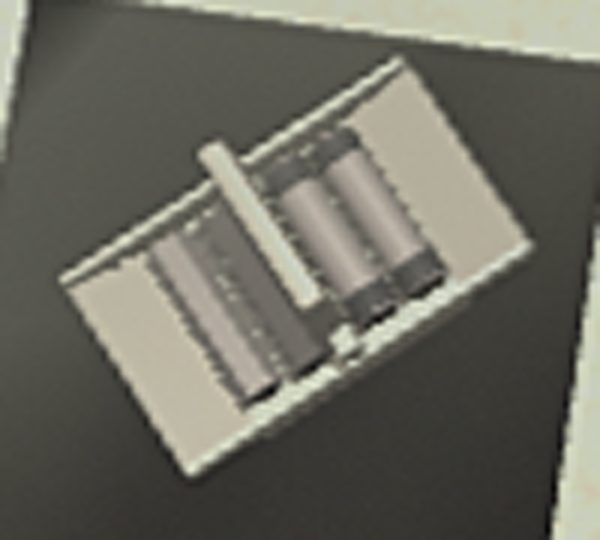

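The crop suggests smooth round pipes in the right-hand section (about (350,220)), faceted nuts in the left, and the panel from (213,150) to (310,300). I'll confirm with the wrist camera and check IK feasibility first.

```bash
cat >> h.py <<'E'
GP=19.
def tool(phi,th,sg,grip):
    """tool pose for dish yaw phi, tip th toward dish +x, grasp sign sg, dish_grip position"""
    Rd=Ro.from_euler('ZY',[phi,th])
    rel=np.array([[0,sg,0],[sg,0,0],[0,0,-1.]])   # columns: tool x=sg*yd, y=sg*xd, z=-zd
    R=Rd*Ro.from_matrix(rel); return np.array(grip)+GP*R.apply([0,0,1]), R.as_euler('xyz')
E
python3 - <<'E'
from h import *
np.set_printoptions(precision=2,suppress=True)
m=imaging.camera_model("top")
print(ray(m,[[235.5,205],[251.7,230]],120), "bin",ray(m,[[393,190],[468,188],[472,264],[388,264]],70))
b=np.array([515,-256])
for phi0 in (-.974,-.974+np.pi):
  for sg in(1,-1):
    print("pick",phi0,sg,solve_ik(*map(list,tool(phi0,0,sg,[548,204,104]))))
for k in range(8):
  phi=-np.pi+k*np.pi/4; d=np.array([np.cos(phi),np.sin(phi)])
  for sg in (1,-1):
    q=[solve_ik(*map(list,tool(phi,t,sg,[*(b-60*d),205]))) for t in (0,.45,.75)]
    print(round(phi,2),sg,*q)
p,o=tool(-.974,0,1,[548,204,260])
for sg in (1,-1):
    p,o=tool(-.974,0,sg,[548,204,270])
    try: bot.move_ptp(list(p),list(o));print(sg);break
    except bot.IKError as e: print(e)
mm=imaging.camera_model("wrist"); im=imaging.capture("wrist"); cv2.imwrite("pics/w1.png",im); import pickle; pickle.dump(mm,open("w1.pkl","wb"))
print(mm,bot.get_state()['t'],bot.get_state()['qpos'])
E
```

```text
[[569.41 215.82 120.  ]
 [507.73 175.75 120.  ]] bin [[ 615.31 -172.86   70.  ]
 [ 618.28 -362.11   70.  ]
 [ 425.74 -360.65   70.  ]
 [ 427.73 -154.29   70.  ]]
pick -0.974 1 [ 0.23  0.52 -0.29  0.76  0.    2.77]
pick -0.974 -1 [ 0.23  0.52 -0.29  0.76  0.   -0.37]
pick 2.167592653589793 1 [ 0.23  0.52 -0.29  0.76  0.   -0.37]
pick 2.167592653589793 -1 [ 0.23  0.52 -0.29  0.76  0.    2.77]
-3.14 1 [-0.54  0.5  -0.04  1.03  0.   -2.11] [-0.66  0.27 -0.5   0.44  0.27 -2.18] [-0.75  0.21 -0.77 -0.02  0.48 -2.17]
-3.14 -1 [-0.54  0.5  -0.04  1.03  0.    1.03] [-0.66  0.27 -0.5   0.44  0.27  0.96] [-0.75  0.21 -0.77 -0.02  0.48  0.97]
-2.36 1 [-0.49  0.44 -0.13  0.99  0.   -2.85] [-0.7   0.39 -0.3   0.84  0.45 -3.05] [-0.83  0.44 -0.36  0.81  0.75  3.08]
-2.36 -1 [-0.49  0.44 -0.13  0.99  0.    0.3 ] [-0.7   0.39 -0.3   0.84  0.45  0.09] [-0.83  0.44 -0.36  0.81  0.75 -0.06]
-1.57 1 [-0.5   0.36 -0.26  0.95  0.    2.64] [-0.68  0.55 -0.05  1.26  0.35  2.41] [-0.76  0.73  0.11  1.52  0.52  2.22]
-1.57 -1 [-0.5   0.36 -0.26  0.95  0.   -0.5 ] [-0.68  0.55 -0.05  1.26  0.35 -0.73] [-0.76  0
[... 783 characters left out ...]
  1.    0.   -0.67] [-0.49  0.34 -0.38  0.63 -0.39 -0.54] [-0.37  0.35 -0.52  0.37 -0.69 -0.49]
1.57 -1 [-0.67  0.46 -0.11  1.    0.    2.47] [-0.49  0.34 -0.38  0.63 -0.39  2.61] [-0.37  0.35 -0.52  0.37 -0.69  2.65]
2.36 1 [-0.61  0.51 -0.03  1.03  0.   -1.39] [-0.57  0.25 -0.53  0.34 -0.1  -1.37] [-0.53  0.2  -0.83 -0.2  -0.17 -1.38]
2.36 -1 [-0.61  0.51 -0.03  1.03  0.    1.75] [-0.57  0.25 -0.53  0.34 -0.1   1.77] [-0.53  0.2  -0.83 -0.2  -0.17  1.76]
1
{'K': array([[354.74,   0.  , 316.2 ],
       [  0.  , 354.74, 238.28],
       [  0.  ,   0.  ,   1.  ]]), 'position': array([603.44, 240.45, 392.45]), 'rotation': array([-0.27, -0.  , -0.98])} 3.075 [ 0.23  0.38 -0.06  1.13 -0.    2.77]
```

View pics/w1.png

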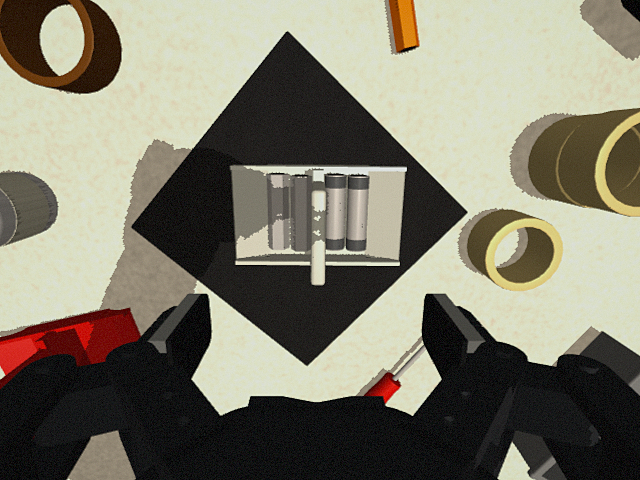

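The wrist view is clear: faceted hex nuts in the left section (280–300, 210), round pipes with dark threaded ends in the right one (335–357, 212), and the panel top around column 318, rows about 190–285. Image right is dish +x, so yaw is about −0.97. Next I'll refine the panel position.

Run:
```python
from h import *
import pickle
np.set_printoptions(precision=1,suppress=True)
m=pickle.load(open("w1.pkl","rb"));im=cv2.imread("pics/w1.png");g=cv2.cvtColor(im,cv2.COLOR_BGR2GRAY)
c=np.float32([[288,32],[466,212],[307,364],[132,226]]);w=ray(m,c,4);print("mat",w,w.mean(0),[np.linalg.norm(w[i]-w[i-1]) for i in range(4)])
print("panel col rows", g[160:300:4,318])
print("row 230",g[230,296:345],"\nrow 280",g[280,300:335])
print("endwall far/near tops",ray(m,[[232,167],[407,167]],34),ray(m,[[236,264],[400,264]],34))
for phi in(-.974,):
  for G in ([538.5,196],[545,200],[550,203]):
    R=Ro.from_euler('Z',phi); P=np.array([[0,40,16],[0,-40,16],[90,52,-70],[-90,52,-70],[90,-52,-70],[-90,-52,-70]])
    print(G,proj(m,R.apply(P)+[*G,104]).tolist())
cv2.imwrite("pics/w1z.png",cv2.resize(im[150:300,220:420],None,fx=4,fy=4,interpolation=cv2.INTER_CUBIC))
```

```text
mat [[672.8 320.4   4. ]
 [633.4  59.    4. ]
 [372.3  97.7   4. ]
 [410.5 359.7   4. ]] [522.3 209.2   4. ] [np.float64(265.1699711352955), np.float64(264.3576984803291), np.float64(263.9528187162638), np.float64(264.86712828379143)]
panel col rows [ 26  49 192 224 222 223  92  80 212 220 223 221 223 122 242 203 128 126
 205 122 146 221 220 221 221 217 219 220 217 216 214 182  29  37  28]
row 230 [105 106 106 110 103 109 107 107 106 107  99  79  82  80  78  89 111 125
 147 139 124 184 224 141 123 126 130 123 110  95 107 132 145 156 167 169
 170 177 192 196 195 192 185 178 170 157 149 133 118] 
row 280 [ 21  21  28  23  28  35  36  31  27  22  54 138 183 196 214 215 213 218
 214 217 219 217 218 213 174  30  22  32  29  27  25  31  30  31  28]
endwall far/near tops [[535.6 295.2  34. ]
 [633.  151.3  34. ]] [[449.9 239.8  34. ]
 [548.2  94.5  34. ]]
[538.5, 196] [[316.3938513182091, 192.53289848772482], [316.5414095514449, 288.82415939005165], [406.80658893083955, 168.05699814278142], [225.72888327714736, 168.3739338330575], [400.37612782868416, 266.6741483095753], [232.47514321800827, 266.9776521107101]]
[545, 200] [[316.82958743043844, 182.5651852933147], [316.946423528431, 280.2512633766155], [407.66639200152883, 160.21414807648023], [225.54091536141289, 160.5320868891335], [401.1385461125074, 259.93391589981167], [232.3371105481976, 260.23838566371336]]
[550, 203] [[317.253088548137, 174.85297971269165], [317.33952763461616, 273.62460805882364], [408.396273584405, 154.1641598527562], [225.46257411563732, 154.48286590520908], [401.78797314083795, 254.7383522648674], [232.29247119731087, 255.0435617642016]]
```

View pics/w1z.png

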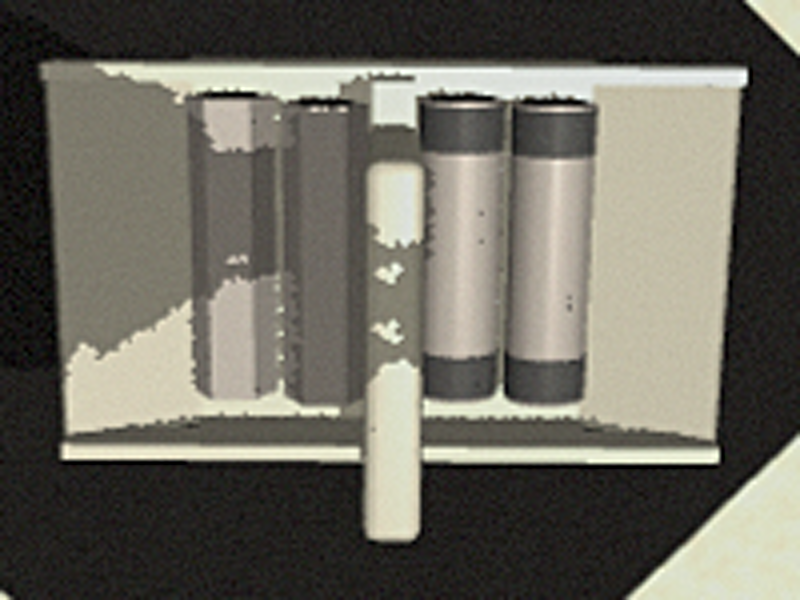

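The panel top spans rows 190–285 at column ≈318.4, which puts the grip at about (541,196) with yaw ≈ −0.985. The top view agrees. Now the bin from near; tipping towards −y with sg=−1 keeps the joints central.

Run:
```python
from h import *
import pickle
np.set_printoptions(precision=1,suppress=True)
p,o=tool(-1.57,0,-1,[520,-240,270]); bot.move_ptp(list(p),list(o))
m=imaging.camera_model("wrist"); im=imaging.capture("wrist"); cv2.imwrite("pics/w2.png",im); pickle.dump(m,open("w2.pkl","wb"))
print(bot.get_state()['t'])
p,o=tool(-.985,0,-1,[541,196,200]); bot.move_ptp(list(p),list(o))
m=imaging.camera_model("wrist"); im2=imaging.capture("wrist"); cv2.imwrite("pics/w3.png",im2); pickle.dump(m,open("w3.pkl","wb"))
cv2.imwrite("pics/w23.png",np.hstack([cv2.resize(im,(400,300),interpolation=cv2.INTER_AREA),cv2.resize(im2,(400,300),interpolation=cv2.INTER_AREA)]))
print(bot.get_state()['t'])
```

```text
5.9333
7.6083
```

View pics/w23.png

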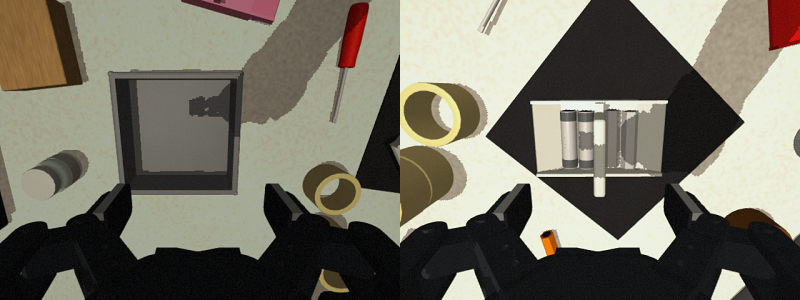

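The left half shows the bin with rim corners at about (173,114), (389,114), (189,310), (379,310) in full resolution. The right half shows the dish with its panel at column ≈319 and near end at row ≈314.

Run:
```python
from h import *
import pickle
np.set_printoptions(precision=1,suppress=True)
m=pickle.load(open("w2.pkl","rb"));w=ray(m,[[173,114],[389,114],[379,310],[189,310]],70)
print("bin",w,w.mean(0),[np.linalg.norm(w[i]-w[i-1]) for i in range(4)])
m=pickle.load(open("w3.pkl","rb"));im=cv2.imread("pics/w3.png");g=cv2.cvtColor(im,cv2.COLOR_BGR2GRAY)
r=[np.flatnonzero(g[i,300:340]>120)[[0,-1]]+300 for i in (290,300,308)];print(r, g[300:325,318])
R=Ro.from_euler('Z',-.985); P=np.array([[0,40,16],[0,-40,16],[90,52,-70],[-90,52,-70],[90,-52,-70],[-90,-52,-70]])
print(proj(m,R.apply(P)+[541,196,104]))
```

```text
bin [[ 430.6 -363.6   70. ]
 [ 430.5 -177.9   70. ]
 [ 615.7 -177.6   70. ]
 [ 615.9 -367.4   70. ]] [ 523.2 -271.6   70. ] [np.float64(185.31622632049147), np.float64(185.73120714323684), np.float64(185.2650563622505), np.float64(189.8802285259761)]
[array([310, 327]), array([310, 327]), array([310, 327])] [232 234 231 232 234 233 232 233 233 234 231 233 233 236 207  93  18  24
  36  39  36  38  33  34  37]
[[318.4 317.8]
 [318.4 191.4]
 [215.1 282.8]
 [420.9 282.6]
 [204.9 161.5]
 [430.9 161. ]]
```

View pics/w3.png

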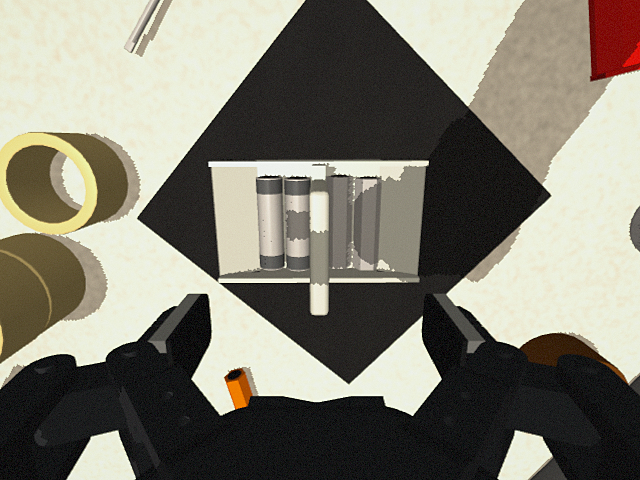

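Both views agree on the panel within 2 px; the bin centre is (523,−271), aligned with the world axes. Grasp and lift.

Run:
```python
from h import *
np.set_printoptions(precision=2,suppress=True)
def st(t): s=bot.get_state();print(t,round(s['t'],2),s['tcp_pos'],s['contact_force'],s['wrist_torque'],s['opening'],s['gripper_force'])
st("a")
p,o=tool(-.985,0,-1,[541,196,104]); 
print(bot.movel(list(p),list(o),max_speed=80,threshold=15)); st("down")
bot.grip(0.0,90); st("grip")
p,o=tool(-.985,0,-1,[541,196,125]); bot.movel(list(p),max_speed=30); st("lift")
p,o=tool(-.985,0,-1,[541,196,270]); bot.movel(list(p),max_speed=80); st("up")
im=imaging.capture("side"); im2=imaging.capture("wrist")
cv2.imwrite("pics/l1.png",np.hstack([cv2.resize(im[170:420,180:400],(400,455)),cv2.resize(im2,(400,300)) if 0 else cv2.copyMakeBorder(cv2.resize(im2,(400,300)),0,155,0,0,0)]))
```

```text
a 7.61 [541.63 194.95 181.25] [ 0.56 -0.4   0.23] [-0.01  0.04 -0.  ] 1.0007794698540389 0.0
False
down 8.96 [541.49 196.15  85.6 ] [ 0.48 -0.28  0.65] [ 0.04 -0.01 -0.01] 0.9995231797002118 0.0
grip 9.62 [540.97 196.2   85.18] [-0.35  0.88  1.9 ] [0.11 0.2  0.01] 0.1261768206367009 87.67243981361389
lift 10.47 [540.86 195.98 105.9 ] [-1.33  0.16 -6.97] [-0.09  0.03 -0.02] 0.12299696471954175 87.55998730659485
up 12.44 [540.71 195.92 250.44] [ 0.75  0.03 -5.29] [0.02 0.   0.04] 0.12556107090746782 87.56303071975708
```

View pics/l1.png

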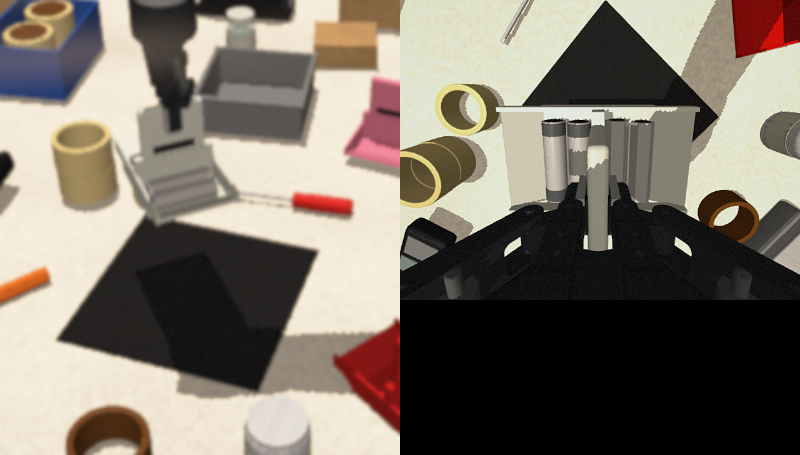

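The dish is lifted level with all four pieces in place (force change ≈7 N = 0.7 kg). Next I'll carry it over and tip gradually about the lip.

```bash
cat >> h.py <<'E'
B=np.array([523,-271.5]); PH=-np.pi/2
def tip(th,dlip=-45,zlip=95):
    l=Ro.from_euler('ZY',[PH,th]).apply([90,0,-78]); lip=np.array([B[0],B[1]-dlip,zlip])
    return [list(a) for a in tool(PH,th,-1,lip-l)]
E
python3 - <<'E'
from h import *
np.set_printoptions(precision=2,suppress=True)
def st(t): s=bot.get_state();print(t,round(s['t'],2),s['tcp_pos'],s['contact_force'],s['wrist_torque'],s['gripper_force'])
print([solve_ik(*tip(t)) for t in (0,.4,.7)])
p,o=tip(0,zlip=190); bot.movel(p,o,max_speed=150); st("over")
p,o=tip(.15,zlip=105);bot.movel(p,o,max_speed=80); st("low")
for th in (.25,.35,.42,.48,.54,.6):
    p,o=tip(th); bot.movel(p,o,max_speed=45); st(th)
bot.dwell(.8); st("w")
im=imaging.capture("side"); im2=imaging.capture("top")
cv2.imwrite("pics/t1.png",np.hstack([cv2.resize(im[100:280,230:410],(400,400)),cv2.resize(im2[150:300,350:500],(400,400))]))
E
```

```text
[array([-0.39,  0.37, -0.33,  0.86,  0.  , -0.39]), array([-0.62,  0.52, -0.1 ,  1.2 ,  0.32, -0.66]), array([-0.76,  0.71,  0.14,  1.52,  0.49, -0.89])]
over 14.91 [ 523.03 -135.88  248.98] [ 0.54  0.49 -5.69] [0.03 0.03 0.03] 87.57084488868713
low 15.97 [ 523.43 -146.36  177.33] [ 0.01  0.19 -5.83] [-0.41  0.05  0.03] 87.64499187469482
0.25 16.29 [ 523.29 -154.61  174.54] [ 0.52  0.01 -6.29] [-0.62  0.03  0.01] 87.74342894554138
0.35 16.68 [ 523.22 -162.15  181.3 ] [-0.26  0.32 -5.94] [-0.86 -0.02 -0.  ] 87.77608394622803
0.42 17.0 [ 523.11 -168.33  185.3 ] [-0.32 -0.52 -5.65] [-1.    0.07  0.07] 87.98055410385132
0.48 17.29 [ 523.1  -173.89  188.53] [ 0.8  -0.8  -6.25] [-1.17 -0.02  0.02] 88.02725672721863
0.54 17.58 [ 523.07 -179.64  191.47] [ 1.1  -0.1  -5.47] [-1.27 -0.02 -0.  ] 88.15216541290283
0.6 17.88 [ 523.2  -185.59  194.3 ] [ 0.44  0.72 -4.14] [-1.28 -0.06 -0.03] 88.16991090774536
w 18.68 [ 522.99 -185.56  194.45] [ 0.37 -0.55 -4.34] [-1.3  -0.01  0.03] 88.16785097122192
```

View pics/t1.png

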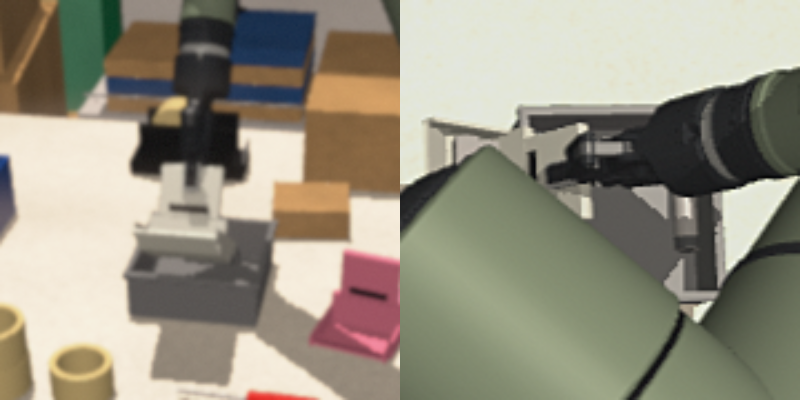

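The dish is tipped over the bin and one pipe is visible in the bin at (690,215) in the crop; the weight dropped ≈1.7 N, so both have probably left. I'll tip a little further to be sure, right the dish and look inside.

Run:
```python
from h import *
np.set_printoptions(precision=2,suppress=True)
def F(t):
    f=[]
    for i in range(8): f.append(bot.get_state()['contact_force']); bot.dwell(.05)
    print(t,bot.get_state()['t'],np.mean(f,0))
for th in (.67,.74): bot.movel(*tip(th),max_speed=45)
bot.dwell(.6); F("tipped")
for th,z in ((.5,100),(.25,110),(0,190)): bot.movel(*tip(th,zlip=z),max_speed=60)
p,o=tip(0,zlip=210,dlip=-150);bot.movel(p,o,max_speed=120); F("level")
a=imaging.capture("wrist"); b=imaging.capture("side"); c=imaging.capture("top")
cv2.imwrite("pics/f_side.png",b);cv2.imwrite("pics/f_top.png",c)
cv2.imwrite("pics/f1.png",np.hstack([cv2.resize(a,(400,300)),np.hstack([cv2.resize(b[180:255,275:365],(200,300)),cv2.resize(c[175:275,380:480],(200,300))])]))
```

```text
tipped 20.4083 [ 0.11  0.09 -4.59]
level 24.1167 [-0.05 -0.2  -4.54]
```

View pics/f1.png

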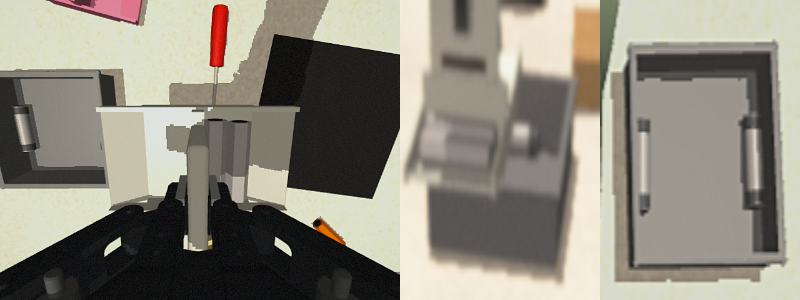

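Both pipes are in the bin, one at each side wall (643,165 and 753,160 in the top crop). Both nuts sit in their section at (215–240,160) in the wrist view. Now I'll place the dish on the mat.

Run:
```python
from h import *
np.set_printoptions(precision=2,suppress=True)
def st(t): s=bot.get_state();print(t,round(s['t'],2),s['tcp_pos'],s['contact_force'],s['gripper_force'],s['opening'])
G=[521.5,210.5]
p,o=tool(-.985,0,-1,[*G,260]); bot.movel(list(p),list(o),max_speed=130); st("over")
p,o=tool(-.985,0,-1,[*G,118]); bot.movel(list(p),list(o),max_speed=80); bot.dwell(.2)
p,o=tool(-.985,0,-1,[*G,102.5]); print(bot.movel(list(p),list(o),max_speed=15,threshold=3)); st("down")
bot.grip(0.35); bot.dwell(.2); bot.grip(1.0); st("open")
p,o=tool(-.985,0,-1,[*G,200]); bot.movel(list(p),max_speed=80); st("up")
bot.dwell(.3)
m=imaging.camera_model("wrist"); im=imaging.capture("wrist"); g=cv2.cvtColor(im,cv2.COLOR_BGR2GRAY);cv2.imwrite("pics/p1.png",im)
R=Ro.from_euler('Z',-.985); P=np.array([[0,40,16],[0,-40,16],[90,52,-70],[-90,52,-70],[90,-52,-70],[-90,-52,-70]])
print(proj(m,R.apply(P)+[*G,104]))
r=[np.flatnonzero(g[i,295:345]>120)[[0,-1]]+295 for i in (290,300,308)];print(r, g[300:325,318])
c=np.flatnonzero(g[165:295,225]>120)+165; d=np.flatnonzero(g[165:295,410]>120)+165; print("wall rows L/R",g[150:175,225],g[150:175,410])
p,o=tool(-.985,0,-1,[*G,300]); bot.movel(list(p),max_speed=120)
bot.dwell(.3);cv2.imwrite("pics/p_top.png",imaging.capture("top"));st("end")
```

```text
over 26.29 [521.67 209.92 241.11] [ 0.02 -0.18 -4.21] 88.12229990959167 0.12581245002827116
True
down 29.27 [521.34 210.42  85.18] [-0.02  0.64  5.75] 90.02979755401611 0.12890286804280096
open 30.38 [519.74 210.02  83.66] [0.94 0.22 0.45] 0.0 1.0018381917503818
up 31.74 [521.05 210.38 180.35] [ 0.74  0.08 -0.31] 0.0 1.0015009958575611
[[316.43 318.86]
 [316.4  192.13]
 [213.23 283.92]
 [419.3  283.78]
 [203.22 162.31]
 [429.22 162.22]]
[array([308, 325]), array([308, 325]), array([308, 325])] [232 232 232 232 233 230 232 230 230 231 232 231 233 233 227 197  45  20
  28  34  30  35  36  35  37]
wall rows L/R [ 40  32  31  32  31  35  34  40  34   6  22  96 212 251 241 240 241 224
 208 215 214 211 215 215 211] [ 35  35  36  29  35  30  32  41  33  36  32 124 233 240 238 235 235 235
 239 238 129 136 137 141 138]
end 33.42 [521.33 210.47 280.61] [ 0.29 -1.36  0.01] 0.0 1.0035410773095346
```

The dish stands within 1–2 px of its predicted upright pose, with the same residual as before the pick, and the gripper is clear. Handing in.

```bash
python3 -c "
from bench import bot
print(bot.sign_off())"
```

```text
the job is handed in; nothing more can be done
None
```

I tipped both pipe nipples into the bin, kept the two coupling nuts in their section, stood the dish upright on the middle of the mat, and handed the job in at about 33 s; the sign-off gave no verdict.

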